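# Latch the amber filter into the beam line

### The job

Put the amber filter into the beam line: with the fingertips, push the orange tab of its sprung slide all the way to the end stop without ramming it, then let it go, so that the slide springs back and latches at its mid position with the frame beside the iris. Leave the green filter's slide alone, and do not shift or pick up the loose lens mount, driver and optics box.

Things in the scene. Friction and masses are not known exactly. Their poses are not given: they have to be found in the camera images.
- amber_slide (a joint): Travel (m) of the amber-filter slide: 0 = sprung out (start), 0.040 = end stop, grows as the orange tab is pushed. A return spring resists with about 3 N at 0 and 9 N at 0.040, plus up to 3 N of friction. Over the last 10 mm of travel a cam sets a brass stop pin, which is surely set from 0.036 on; once it is set, the released slide springs back only to the mid position, 0.020, and stays latched there. Let go earlier, it returns to 0. Pressing with over 50 N is ramming.
- amber_tab (a point): Centre of the push face of the orange tab (40 mm wide, 12 mm thick along the travel, rising from 23 to 70 mm above the table), 50 mm above the table. It moves with the slide. x axis: level, the direction to push; y: along the tab's width; z: up. The base plate, 10 mm high, reaches 30 mm behind the face; nothing else stands there.
- amber_unit: Black base plate 220 x 124 x 10 mm of the amber-filter slide, screwed down; origin under its centre, x axis along the travel (push direction), z up. On it: the carriage with the orange tab (push face at x = -80 mm + travel) and, further along, an upright black frame 46 x 8 mm, 79 mm high, with amber glass, centred at x = 15 mm + travel; a clear cover 34 mm high over the stop pin (x -61 to 51 mm, y 25 to 62 mm); an iris on a post, 84 mm high, at x = 35, y = -48 mm.
- green_slide (a joint): Travel (m) of the green-filter slide: 0 = sprung out (start), 0.040 = end stop, grows as the green tab is pushed. A return spring resists with about 3 N at 0 and 9 N at 0.040, plus up to 3 N of friction. Over the last 10 mm of travel a cam sets a brass stop pin, which is surely set from 0.036 on; once it is set, the released slide springs back only to the mid position, 0.020, and stays latched there. Released earlier, it springs back to 0.
- green_tab (a point): Centre of the push face of the green tab (40 mm wide, 12 mm thick along the travel, rising from 23 to 70 mm above the table), 50 mm above the table. It moves with the slide. x axis: level, the direction to push; y: along the tab's width; z: up. The base plate, 10 mm high, reaches 30 mm behind the face; nothing else stands there.
- green_unit: Black base plate 220 x 124 x 10 mm of the green-filter slide, screwed down; origin under its centre, x axis along the travel (push direction), z up. On it: the carriage with the green tab (push face at x = -80 mm + travel) and, further along, an upright black frame 46 x 8 mm, 79 mm high, with green glass, centred at x = 15 mm + travel; a clear cover 34 mm high over the stop pin (x -61 to 51 mm, y 25 to 62 mm); an iris on a post, 84 mm high, at x = 35, y = -48 mm.
- lens_mount: Loose red lens ring on a steel post with a round foot 44 mm across, 91 mm high; origin under the foot's centre, z up.
- driver: Loose screwdriver with a blue handle, 160 mm long, lying on the table; x axis along it, from handle to tip.
- optics_box: Loose small plastic case, grey with a white lid, 64 x 48 x 31 mm; origin under its centre.

How it is judged:
By the outcome, as a careful person would: the job done as asked, in the order asked, and still so for the second after the job is handed in, with the robot touching nothing.
It also fails if it takes over 40 s, if anything falls off the work surface, if the arm or the gripper's body presses on something with over 40 N, if the wrist force passes 120 N, or if a joint passes its speed limit or range.

### The arm

A 6-joint arm with a two-finger parallel gripper is mounted at the origin on the work surface. World frame = base frame: x ahead of the robot, y to its left, z up, the work surface at z = 0. Lengths are in m, angles in degrees, forces in N, time in s.
With the tool pointing down it reaches from about 0.375 to 0.75 m from the base axis. Payload 9 kg.
Tool frame: the origin (TCP) lies between the finger pads; the fingertips stand 11 mm ahead of it and the grasp point (between the pads) lies 8 mm behind it; z points along the fingers, x is the direction in which the jaws open and shut, and the axes are right-handed (so a half turn about z gives the same grasp; the last joint's range is limited). The gripper opens to 85 mm and grips with 20 to 120 N. Pads are 22 mm wide; open, the fingers measure 114 mm over their backs; the gripper's body (76 mm by 85 mm) begins 54 mm behind the grasp point. The pads swing forward as they close: fully open they stand 13 mm farther back than shut.
Start: joints at [61.496, 5.964, 5.575, 89.605, 0, 77.527], TCP at [0.166, 0.577, 0.242] pointing down, gripper open.
Joint ranges: [-171.21, 171.21], [-48.23, 106.86], [-62.78, 66.21], [-105.2, 120.99], [-86.42, 89.51], [-180, 180]. Speed limits (degrees/s): [127.2, 127.2, 147.25, 180, 180, 180].

### API

Orientations are given as a 3x3 rotation matrix whose columns are the frame's x, y, z axes.
In Python, from bench import * gives the robot as it stands.
- The arm moves only by the tool servo_tool, never from a script. Its argument "steps" is a list of rows, each an object with "linear": the shift along the world's x, y, z in m, a list of three; "yaw": the turn about the world's z in degrees; "grip": the finger opening in m, from 0 to 0.0854. In form: [{"linear": [dx, dy, dz], "yaw": yaw, "grip": grip}, ...]. A call has 1 to 12 rows; each row shifts and turns the pose as measured when the row begins; what a row does not reach is not made up. A row lasts 1/10 s, in which the tool goes at most 50 mm and 8.59 degrees, less where a joint would pass 70% of its speed; a pose out of reach is approached as far as the arm can. A call with a gripper value outside its range is refused whole. The fingers move at their own pace and stop on an object; "force" is the grip in N (left out, the last holds). Time passes only in rows, so rows that do not move let the fingers close. It gives the time, the measured TCP pose, the force and the opening at its end, in the units of the state.
- get_obs(): the state, without advancing time (a new reading comes with each control period).
- grab_frame(name): name is "scene" or "top" or "wrist"; returns a dict with "image" (420x560x3 uint8, red, green, blue), "intrinsics" (3x3 intrinsics, pixels), "k1" (the pictures are not rectified: a ray, as slopes to the right and down, at radius r is drawn at 1 + k1 r^2 times it, then the intrinsics apply), "rvec" (rotation vector, rad) and "tvec" (3), from world to camera coordinates, as OpenCV has them. Camera axes: x right, y down, z forward; pixel columns grow to the right and rows downward; lengths in m; the calibration is good to about 2 mm. A picture is of the moment at which its call begins. There is no depth.
- sign_off(): hands the job in, once; it reports no verdict.
The state is a dict: "time_s": time; "qpos": joint angles; "joint_velocities": joint speeds; "joint_torque": joint torques, N m; "eef_pos": TCP position; "tool_rot": TCP orientation; "force": force on the tool from outside, world axes, zero at the start; "wrist_torque": the same for the moment, N m; "width": opening from 0.0 (shut) to 1.0 (fully open).
Only numpy, scipy, OpenCV 4.12 (cv2) and the standard library are available. Lean on these libraries where they do the work, as an engineer would, in place of code of your own. Each camera call takes 0.05 s, during which the arm holds its last target.

## Working session

There is one attempt and no reset: what is moved stays moved. The work goes in short steps, Python scripts to look and compute and a tool call to move; the robot and the scene stay as the last step left them, time stands still between calls to the robot, and variables do not carry over. Pictures are saved under pics/ and viewed, and the job is handed in when it is done.

Besides the shell and the picture viewer there is one more tool, called after ">>>" by a JSON object that holds its "fn" and its "kwargs". servo_tool: Moves the arm, as the interface text tells. Its arguments: {"type":"object","properties":{"steps":{"type":"array"},"force":{"type":"number"}},"required":["steps"]}

```bash
mkdir -p pics; cat > h.py <<'E'
from bench import *
import numpy as np, cv2
def cast(f,uv,z):
    K=np.array(f["intrinsics"]);k1=f["k1"]
    p=cv2.undistortPoints(np.array(uv,float).reshape(-1,1,2),K,np.array([k1,0,0,0,0.]))[:,0]
    R=cv2.Rodrigues(np.array(f["rvec"],float))[0];t=np.array(f["tvec"],float).ravel()
    d=np.c_[p,np.ones(len(p))]@R; c=-R.T@t
    return c+d*((z-c[2])/d[:,2])[:,None]
def proj(f,X):
    return cv2.projectPoints(np.array(X,float).reshape(-1,1,3),np.array(f["rvec"],float),np.array(f["tvec"],float),np.array(f["intrinsics"],float),np.array([f["k1"],0,0,0,0.]))[0][:,0]
def save(f,n): cv2.imwrite("pics/"+n+".png",np.ascontiguousarray(f["image"][:,:,::-1]))
E
python3 - <<'E'
from h import *
import pickle
F={}
for n in("top","scene","wrist"):
    f=grab_frame(n);save(f,n+"0");F[n]=f
    R=cv2.Rodrigues(np.array(f["rvec"],float))[0];print(n,-R.T@np.array(f["tvec"]).ravel())
pickle.dump(F,open("f0.pkl","wb"))
print(get_obs())
E
```

```text
top [0.48133653 0.07854588 1.19044965]
scene [ 1.27168409 -0.14632816  0.95909647]
wrist [0.08880405 0.59711269 0.37285611]
{'time_s': 0.15, 'qpos': array([ 6.14946949e+01,  5.99238197e+00,  5.53969775e+00,  8.96051789e+01,
       -4.05995556e-05,  7.75294513e+01]), 'joint_velocities': array([ 0.03673119, -0.0356463 ,  0.182311  ,  0.01938436, -0.01062931,
        0.04618863]), 'joint_torque': array([ 4.91299361e-03, -5.57354951e+01,  5.04006314e+01,  1.25123654e-02,
       -1.49769821e-04,  6.58504419e-06]), 'eef_pos': array([0.16558223, 0.57645817, 0.24170745]), 'tool_rot': array([[ 2.76220181e-01,  9.61094262e-01, -4.81342918e-04],
       [ 9.61093876e-01, -2.76220515e-01, -8.87812437e-04],
       [-9.86228228e-04, -2.17384019e-04, -9.99999490e-01]]), 'force': array([0.1254606 , 0.64426542, 0.58508265]), 'wrist_torque': array([-0.02371313, -0.06614827, -0.00518864]), 'width': 0.9999449879751645}
```

View pics/top0.png

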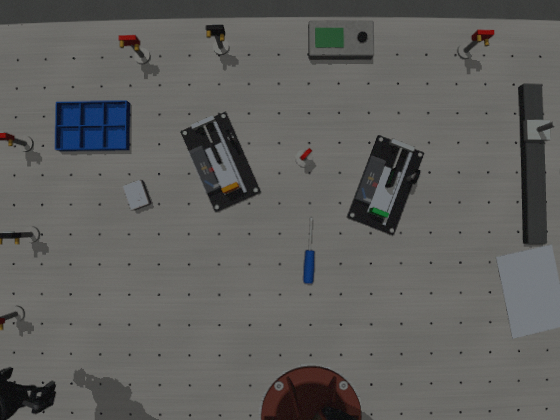

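View pics/scene0.png

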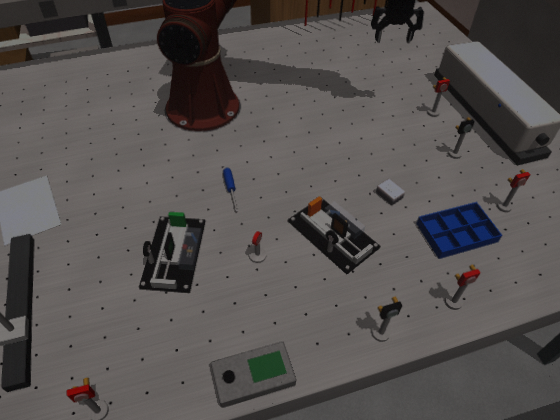

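The top view shows the amber unit around (220,162) with its orange tab near (230,187), and the green unit around (385,185). The lens mount is at (305,157), the driver at (309,255) and the box at (136,195). The next step is to measure the amber unit.

```bash
python3 - <<'E'
from h import *
import pickle
F=pickle.load(open("f0.pkl","rb"))
for n in("top","scene"):
    f=F[n];hsv=cv2.cvtColor(f["image"],cv2.COLOR_RGB2HSV)
    m=cv2.inRange(hsv,(8,150,90),(22,255,255))
    k,l,s,c=cv2.connectedComponentsWithStats(m)
    for i in range(1,k):
        if s[i,4]>15:
            pts=np.argwhere(l==i)[:,::-1].astype(np.float32);r=cv2.minAreaRect(pts);print(n,s[i],c[i],r, cast(f,[c[i]],0.07)[0])
f=F["top"]
im=f["image"][90:230,160:280,::-1];cv2.imwrite("pics/topc.png",cv2.resize(im,None,fx=4,fy=4,interpolation=cv2.INTER_CUBIC))
im=F["scene"]["image"][180:280,270:400,::-1];cv2.imwrite("pics/scc.png",cv2.resize(im,None,fx=5,fy=5,interpolation=cv2.INTER_CUBIC))
m=(f["image"].max(2)<60).astype(np.uint8);m[:90]=0;m[230:]=0;m[:,:160]=0;m[:,280:]=0
m=cv2.morphologyEx(m,cv2.MORPH_CLOSE,np.ones((9,9)))
k,l,s,c=cv2.connectedComponentsWithStats(m);i=1+s[1:,4].argmax()
pts=np.argwhere(l==i)[:,::-1].astype(np.float32);b=cv2.boxPoints(cv2.minAreaRect(pts));print(b)
w=cast(f,b,0.01);print(w,w.mean(0),np.linalg.norm(np.diff(w,axis=0),axis=1))
E
```

```text
top [478  35   3   6  16] [479.      37.3125] ((479.0, 37.5), (5.0, 2.0), 90.0) [ 0.92005383 -0.40989782  0.07      ]
top [120  41   3   6  16] [120.875  43.5  ] ((121.0, 43.5), (5.0, 2.0), 90.0) [0.90798895 0.4524771  0.07      ]
top [222 183  17  10  77] [229.45454545 187.03896104] ((229.7413787841797, 186.8965606689453), (4.595726013183594, 16.675920486450195), 66.80140686035156) [0.56045058 0.19027232 0.07      ]
scene [309 197  13  10  55] [315.01818182 201.01818182] ((315.0, 200.99998474121094), (3.8829009532928467, 13.312804222106934), 56.30992889404297) [0.56418048 0.19014677 0.07      ]
scene [ 84 378   4   7  27] [ 85.55555556 381.11111111] ((85.5, 381.0), (6.0, 3.0), 90.0) [ 0.87323687 -0.40109687  0.07      ]
[[178.43837 127.83562]
 [235.31508 106.50685]
 [268.726   195.60274]
 [211.84932 216.9315 ]]
[[0.71278726 0.32320846 0.01      ]
 [0.76491315 0.18170465 0.01      ]
 [0.54307768 0.09974302 0.01      ]
 [0.49138618 0.23971438 0.01      ]] [0.62804107 0.21109263 0.01      ] [0.15079932 0.23649246 0.14921124]
```

View pics/topc.png

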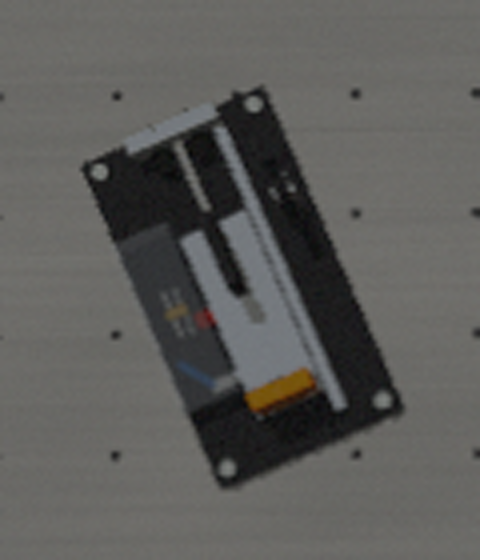

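View pics/scc.png

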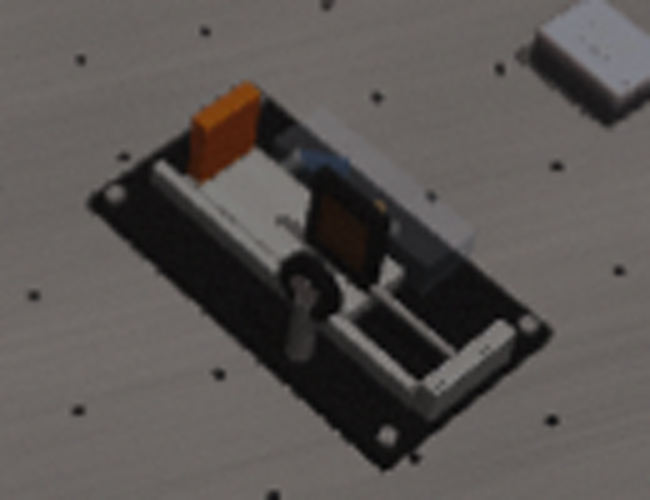

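The crops show the plate corners at about (83,167), (263,88), (402,410) and (225,488) in the 4x top crop. The orange tab's top is near (280,390), and the space behind it is free.

```bash
python3 - <<'E'
from h import *
import pickle
F=pickle.load(open("f0.pkl","rb"))
f=F["top"]
conv=lambda p,o,s:(np.array(p,float)+.5)/s-.5+np.array(o)
def rep(w,nm):
    c=w.mean(0);a=(w[0]+w[1]-w[2]-w[3])/2;b=(w[0]+w[3]-w[1]-w[2])/2
    y1=np.degrees(np.arctan2(a[1],a[0]));y2=np.degrees(np.arctan2(-b[0],b[1]))
    print(nm,c,y1,y2,np.linalg.norm(a),np.linalg.norm(b))
    u=np.array([np.cos(np.radians(y1)),np.sin(np.radians(y1)),0]);print("  tab",c-.08*u)
rep(cast(f,conv([(83,167),(263,88),(402,410),(225,488)],(160,90),4),.01),"corn")
rep(cast(f,conv([(99,172),(254,104),(382,399),(227,468)],(160,90),4),.012),"screw")
g=F["scene"]
rep(cast(g,conv([(551,332),(386,470),(88,203),(260,88)],(270,180),5),.01)[[0,1,2,3]],"scene")
rep(cast(g,conv([(530,324),(387,435),(116,194)],(270,180),5),.012)[[0,1,2,2]],"scscrew(3)")
# tab top back edge, top image & scene
print(cast(f,conv([(245,394),(308,369),(257,412),(317,388)],(160,90),4),.07))
print(cast(g,conv([(190,122),(250,83),(203,128),(259,92)],(270,180),5),.07))
E
```

```text
corn [0.6280619  0.21882835 0.01      ] 23.518956733009308 23.443037757709508 0.21812730570046443 0.12036477217155274
  tab [0.55470765 0.18690415 0.01      ]
screw [0.629282  0.2202336 0.012    ] 23.338094151407 23.54560791247691 0.19987554441191516 0.10441374304078126
  tab [0.55582735 0.18854111 0.012     ]
scene [0.63324619 0.21935092 0.01      ] 23.12701697514041 23.821993922506397 0.216775853463625 0.1258931268993862
  tab [0.55967528 0.18792925 0.01      ]
scscrew(3) [0.63978218 0.19750979 0.012     ] 38.09725269472253 22.847756072848888 0.20627620721341025 0.05235657791034365
  tab [0.57682501 0.14814994 0.012     ]
[[0.55802802 0.21035158 0.07      ]
 [0.57243491 0.17348669 0.07      ]
 [0.54746357 0.20333783 0.07      ]
 [0.56129076 0.16824736 0.07      ]]
[[0.56822899 0.16831519 0.07      ]
 [0.55198005 0.2074417  0.07      ]
 [0.57396689 0.17332726 0.07      ]
 [0.55919068 0.2097028  0.07      ]]
```

>>> {"fn": "servo_tool", "kwargs": {"steps": [{"linear": [0.028, -0.034, 0], "yaw": 3.3, "grip": 0}, {"linear": [0.028, -0.034, 0], "yaw": 3.3, "grip": 0}, {"linear": [0.028, -0.034, 0], "yaw": 3.3, "grip": 0}, {"linear": [0.028, -0.034, 0], "yaw": 3.3, "grip": 0}, {"linear": [0.028, -0.034, 0], "yaw": 3.3, "grip": 0}, {"linear": [0.028, -0.034, 0], "yaw": 3.3, "grip": 0}, {"linear": [0.028, -0.034, 0], "yaw": 3.3, "grip": 0}, {"linear": [0.028, -0.034, 0], "yaw": 3.3, "grip": 0}, {"linear": [0.028, -0.034, 0], "yaw": 3.3, "grip": 0}, {"linear": [0.028, -0.034, 0], "yaw": 3.3, "grip": 0}, {"linear": [0.02, -0.03, 0], "yaw": 3.3, "grip": 0}, {"linear": [0.0, 0.0, 0], "yaw": 0, "grip": 0}], "force": 40}}

```text
time_s: 1.35
eef_pos: [0.4718, 0.1897, 0.2374]
tool_rot: [[-0.376, 0.927, -0.001], [0.927, 0.376, -0.005], [-0.004, -0.003, -1.0]]
force: [1.1, 0.1, 0.6]
width: 0.001
```

>>> {"fn": "servo_tool", "kwargs": {"steps": [{"linear": [0.03, -0.026, 0], "yaw": 1.3, "grip": 0}, {"linear": [0, 0, -0.035], "yaw": 0, "grip": 0}, {"linear": [0, 0, -0.035], "yaw": 0, "grip": 0}, {"linear": [0, 0, -0.035], "yaw": 0, "grip": 0}, {"linear": [0, 0, -0.03], "yaw": 0, "grip": 0}, {"linear": [0, 0, -0.02], "yaw": 0, "grip": 0}, {"linear": [0, 0, 0], "yaw": 0, "grip": 0}]}}

```text
time_s: 2.05
eef_pos: [0.501, 0.1641, 0.077]
tool_rot: [[-0.393, 0.919, -0.001], [0.919, 0.393, -0.003], [-0.003, -0.002, -1.0]]
force: [0.0, 0.1, -0.8]
width: 0.004
```

```bash
python3 - <<'E'
from h import *
o=get_obs();print(o["eef_pos"],o["tool_rot"][:,1],o["force"])
for n in("wrist","top","scene"):
    f=grab_frame(n);save(f,n+"1")
E
python3 -c "
import cv2
a=cv2.imread('pics/wrist1.png');b=cv2.resize(cv2.imread('pics/scene1.png')[150:280,240:400],(560,455));cv2.imwrite('pics/s1c.png',b)"
```

```text
[0.50097084 0.16408521 0.07700038] [ 0.91948271  0.39312447 -0.00216539] [ 0.04683238  0.14589217 -0.83760483]
```

View pics/wrist1.png

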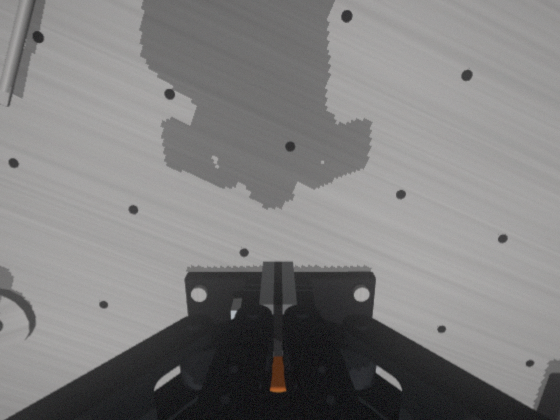

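View pics/s1c.png

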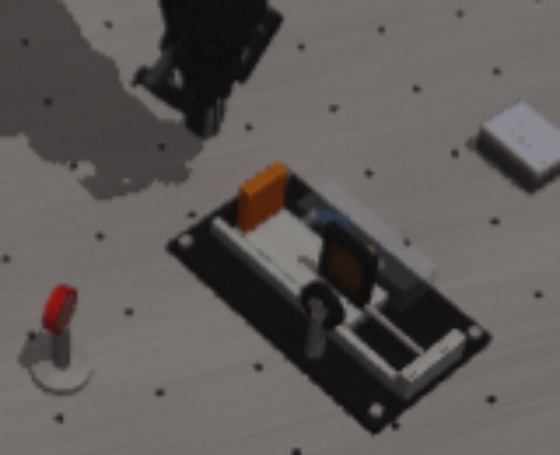

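The wrist view shows the fingers at (278,270–300) in line with the orange tab at (278,375), centred on the plate. In the scene view the tips stand clear behind the tab. I lower the tool and approach.

>>> {"fn": "servo_tool", "kwargs": {"steps": [{"linear": [0, 0, -0.022], "yaw": 0, "grip": 0}, {"linear": [0, 0, 0], "yaw": 0, "grip": 0}, {"linear": [0.0092, 0.004, 0], "yaw": 0, "grip": 0}, {"linear": [0.0092, 0.004, 0], "yaw": 0, "grip": 0}, {"linear": [0.0092, 0.004, 0], "yaw": 0, "grip": 0}, {"linear": [0.0046, 0.002, 0], "yaw": 0, "grip": 0}, {"linear": [0.0046, 0.002, 0], "yaw": 0, "grip": 0}, {"linear": [0, 0, 0], "yaw": 0, "grip": 0}]}}

```text
time_s: 3.0
eef_pos: [0.5485, 0.1818, 0.0737]
tool_rot: [[-0.393, 0.919, 0.021], [0.919, 0.393, -0.002], [-0.01, 0.018, -1.0]]
force: [-2.2, -0.9, -1.4]
width: -0.0
```

```bash
python3 - <<'E'
from h import *
o=get_obs();print(o["qpos"],o["joint_velocities"],o["eef_pos"],o["tool_rot"],o["force"],o["wrist_torque"])
for n in("wrist","top","scene"):
    f=grab_frame(n);save(f,n+"2")
o=get_obs();print(o["qpos"],o["joint_velocities"],o["eef_pos"],o["force"])
E
python3 -c "
import cv2
b=cv2.resize(cv2.imread('pics/scene2.png')[150:280,240:400],(560,455));cv2.imwrite('pics/s2c.png',b)"
```

```text
[  5.50556035   2.96742559 -15.18761549  70.68117824  -0.23943095
 -17.66093273] [ 0.00204637 -0.6403021  -0.15308956  1.05889687 -0.20758239 -0.00240788] [0.54852713 0.18184437 0.07374931] [[-0.39326073  0.9191958   0.02061747]
 [ 0.91937104  0.3933853  -0.00221096]
 [-0.01014291  0.01808562 -0.99978499]] [-2.22915539 -0.92639124 -1.43280105] [-0.27672555  0.68641301 -0.00294507]
[  5.49070458   2.8991961  -15.27597999  70.64937352  -0.23072678
 -17.66793489] [ 0.0405283  -0.22485329 -0.27348354 -0.20350161  0.12287084 -0.12517563] [0.54821335 0.18171206 0.07358267] [-2.86922692 -0.71806587  2.19515646]
```

View pics/s2c.png

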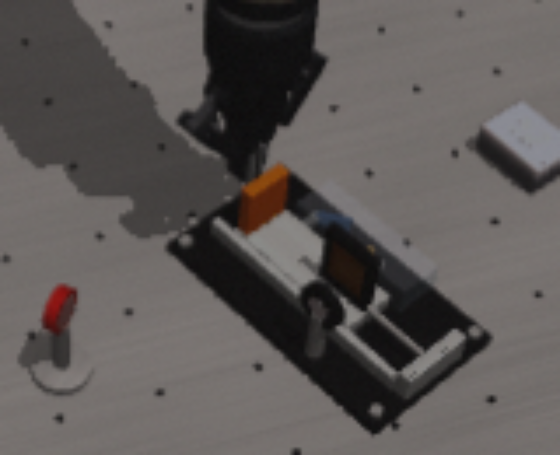

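View pics/wrist2.png

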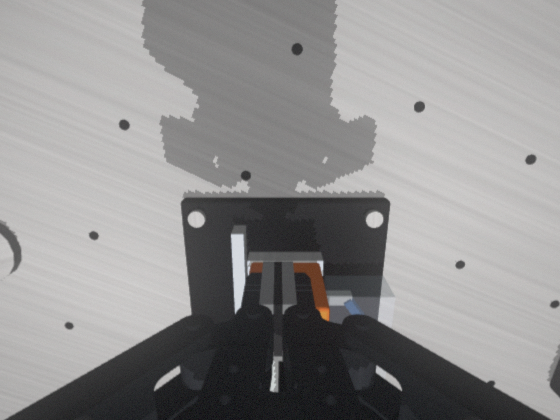

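The fingertips are touching near the top edge of the tab, since the tool did not go as low as I asked. The slide is unmoved. I back off and lower again, watching the pose.

>>> {"fn": "servo_tool", "kwargs": {"steps": [{"linear": [-0.0184, -0.008, 0], "yaw": 0, "grip": 0}, {"linear": [0, 0, 0], "yaw": 0, "grip": 0}]}}

```text
time_s: 3.35
eef_pos: [0.5297, 0.1737, 0.0738]
tool_rot: [[-0.393, 0.919, 0.022], [0.919, 0.393, -0.001], [-0.01, 0.02, -1.0]]
force: [0.1, 0.0, 0.2]
width: -0.004
```

>>> {"fn": "servo_tool", "kwargs": {"steps": [{"linear": [-0.002, 0.002, -0.02], "yaw": 0, "grip": 0}]}}

```text
time_s: 3.45
eef_pos: [0.5304, 0.1758, 0.0568]
tool_rot: [[-0.393, 0.919, 0.028], [0.92, 0.393, -0.001], [-0.012, 0.026, -1.0]]
force: [0.9, 0.1, -0.7]
width: -0.002
```

>>> {"fn": "servo_tool", "kwargs": {"steps": [{"linear": [0, 0, 0], "yaw": 0, "grip": 0}]}}

```text
time_s: 3.55
eef_pos: [0.5289, 0.1758, 0.0546]
tool_rot: [[-0.393, 0.919, 0.025], [0.92, 0.393, -0.001], [-0.011, 0.023, -1.0]]
force: [-0.2, -1.1, -0.0]
width: 0.003
```

>>> {"fn": "servo_tool", "kwargs": {"steps": [{"linear": [0.006, 0.006, 0], "yaw": 0, "grip": 0}, {"linear": [0.0046, 0.002, 0], "yaw": 0, "grip": 0}, {"linear": [0, 0, 0], "yaw": 0, "grip": 0}]}}

```text
time_s: 3.85
eef_pos: [0.5425, 0.1848, 0.057]
tool_rot: [[-0.393, 0.919, 0.029], [0.92, 0.393, 0.0], [-0.011, 0.027, -1.0]]
force: [0.1, 0.0, 0.1]
width: -0.0
```

```bash
python3 - <<'E'
from h import *
f=grab_frame("wrist");save(f,"wrist3");print(get_obs()["eef_pos"])
E
```

```text
[0.54231579 0.18477896 0.05701156]
```

View pics/wrist3.png

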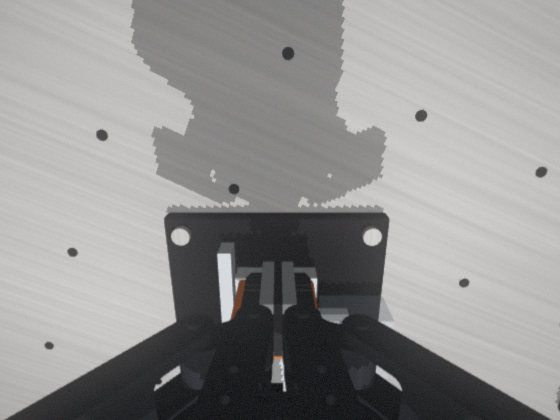

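The fingers are now centred on the tab: it shows evenly at columns 240 and 317, with the fingers at 278. I push in small steps while reading the force.

>>> {"fn": "servo_tool", "kwargs": {"steps": [{"linear": [0.0046, 0.002, -0.001], "yaw": 0, "grip": 0}, {"linear": [0.0046, 0.002, -0.001], "yaw": 0, "grip": 0}, {"linear": [0.0046, 0.002, -0.001], "yaw": 0, "grip": 0}]}}

```text
time_s: 4.2
eef_pos: [0.556, 0.1907, 0.0545]
tool_rot: [[-0.392, 0.919, 0.027], [0.92, 0.393, -0.001], [-0.012, 0.024, -1.0]]
force: [-5.5, -2.3, 3.9]
width: -0.003
```

>>> {"fn": "servo_tool", "kwargs": {"steps": [{"linear": [0.0046, 0.002, -0.001], "yaw": 0, "grip": 0}, {"linear": [0.0046, 0.002, -0.001], "yaw": 0, "grip": 0}]}}

```text
time_s: 4.4
eef_pos: [0.5647, 0.1945, 0.0522]
tool_rot: [[-0.392, 0.92, 0.024], [0.92, 0.393, -0.002], [-0.012, 0.021, -1.0]]
force: [-7.2, -2.8, 4.8]
width: 0.002
```

>>> {"fn": "servo_tool", "kwargs": {"steps": [{"linear": [0.0046, 0.002, 0], "yaw": 0, "grip": 0}, {"linear": [0.0046, 0.002, 0], "yaw": 0, "grip": 0}]}}

```text
time_s: 4.6
eef_pos: [0.5727, 0.198, 0.0516]
tool_rot: [[-0.392, 0.92, 0.019], [0.92, 0.392, -0.005], [-0.012, 0.016, -1.0]]
force: [-11.1, -5.0, 8.1]
width: 0.003
```

>>> {"fn": "servo_tool", "kwargs": {"steps": [{"linear": [0.0037, 0.0016, 0], "yaw": 0, "grip": 0}]}}

```text
time_s: 4.7
eef_pos: [0.5752, 0.1992, 0.0513]
tool_rot: [[-0.392, 0.92, 0.016], [0.92, 0.392, -0.006], [-0.012, 0.012, -1.0]]
force: [-10.7, -5.2, 8.6]
width: -0.004
```

>>> {"fn": "servo_tool", "kwargs": {"steps": [{"linear": [0.0018, 0.0008, 0], "yaw": 0, "grip": 0}]}}

```text
time_s: 4.8
eef_pos: [0.5762, 0.1996, 0.051]
tool_rot: [[-0.392, 0.92, 0.013], [0.92, 0.392, -0.007], [-0.012, 0.009, -1.0]]
force: [-8.6, -4.6, 7.2]
width: 0.005
```

>>> {"fn": "servo_tool", "kwargs": {"steps": [{"linear": [0.0028, 0.0012, 0], "yaw": 0, "grip": 0}, {"linear": [0.0028, 0.0012, 0], "yaw": 0, "grip": 0}]}}

```text
time_s: 5.0
eef_pos: [0.5792, 0.201, 0.0505]
tool_rot: [[-0.392, 0.92, 0.006], [0.92, 0.392, -0.011], [-0.012, 0.001, -1.0]]
force: [-11.0, -5.1, 8.7]
width: 0.001
```

>>> {"fn": "servo_tool", "kwargs": {"steps": [{"linear": [0.0028, 0.0012, 0], "yaw": 0, "grip": 0}]}}

```text
time_s: 5.1
eef_pos: [0.5806, 0.2017, 0.0503]
tool_rot: [[-0.391, 0.92, 0.002], [0.92, 0.391, -0.012], [-0.012, -0.003, -1.0]]
force: [-11.8, -5.5, 8.7]
width: 0.001
```

>>> {"fn": "servo_tool", "kwargs": {"steps": [{"linear": [0.0028, 0.0012, 0], "yaw": 0, "grip": 0}]}}

```text
time_s: 5.2
eef_pos: [0.5813, 0.2021, 0.0501]
tool_rot: [[-0.391, 0.92, -0.003], [0.92, 0.391, -0.015], [-0.012, -0.009, -1.0]]
force: [-20.6, -8.9, 15.3]
width: 0.001
```

>>> {"fn": "servo_tool", "kwargs": {"steps": [{"linear": [0.0009, 0.0004, 0], "yaw": 0, "grip": 0}]}}

```text
time_s: 5.3
eef_pos: [0.581, 0.2019, 0.0499]
tool_rot: [[-0.391, 0.92, -0.007], [0.92, 0.391, -0.016], [-0.012, -0.013, -1.0]]
force: [-7.7, -4.3, 6.5]
width: -0.001
```

```bash
python3 - <<'E'
from h import *
o=get_obs();print(o["eef_pos"],o["force"])
for n in("top","scene"):
    f=grab_frame(n);save(f,n+"4")
o=get_obs();print(o["eef_pos"],o["force"])
E
python3 -c "
import cv2
a=cv2.resize(cv2.imread('pics/scene4.png')[180:280,270:400],(650,500));cv2.imwrite('pics/s4c.png',a)"
```

```text
[0.58097058 0.20192748 0.04986791] [-7.68533102 -4.31529296  6.47195087]
[0.58107916 0.20196714 0.04982529] [-9.67766837 -4.79998069  7.86715113]
```

View pics/s4c.png

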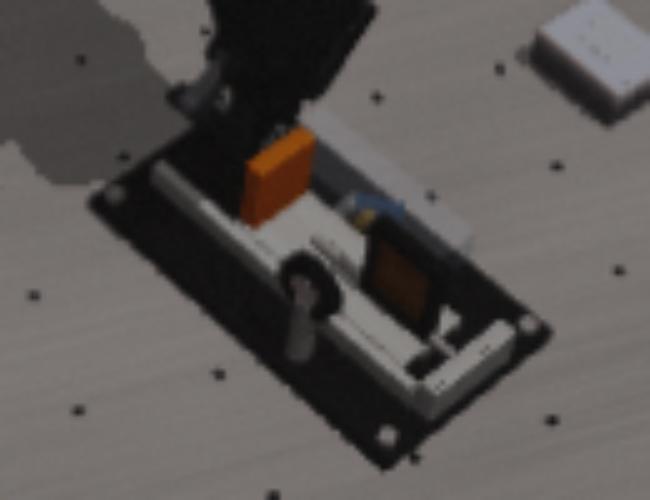

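>>> {"fn": "servo_tool", "kwargs": {"steps": [{"linear": [0.0028, 0.0012, 0], "yaw": 0, "grip": 0}]}}

```text
time_s: 5.5
eef_pos: [0.5812, 0.2021, 0.0498]
tool_rot: [[-0.391, 0.92, -0.013], [0.92, 0.391, -0.019], [-0.013, -0.019, -1.0]]
force: [-26.2, -11.3, 21.4]
width: -0.001
```

```bash
python3 - <<'E'
from h import *
f=grab_frame("scene")
conv=lambda p,o,s:(np.array(p,float)+.5)/s-.5+np.array(o)
a=cast(f,conv([(190,122),(250,83),(203,128),(259,92)],(270,180),5),.07)
b=cast(f,conv([(245,165),(302,128),(257,173),(313,134)],(270,180),5),.07)
u=np.array([.918,.397,0]);print((b-a)@u)
o=get_obs();print(o["eef_pos"],o["force"])
E
```

```text
[0.03887429 0.03941759 0.03929612 0.03840624]
[0.58110967 0.20202153 0.04975148] [-20.14327603  -8.55800693  15.70192372]
```

The slide is at the end stop: measured travel is about 39 mm, the force rises to about 28 N, and the tool no longer moves. I release straight back.

>>> {"fn": "servo_tool", "kwargs": {"steps": [{"linear": [-0.0184, -0.008, 0], "yaw": 0, "grip": 0}, {"linear": [-0.0276, -0.012, 0], "yaw": 0, "grip": 0}, {"linear": [-0.0276, -0.012, 0], "yaw": 0, "grip": 0}, {"linear": [-0.0184, -0.008, 0], "yaw": 0, "grip": 0}, {"linear": [0, 0, 0.03], "yaw": 0, "grip": 0}, {"linear": [0, 0, 0.04], "yaw": 0, "grip": 0}, {"linear": [0, 0, 0.04], "yaw": 0, "grip": 0}, {"linear": [0, 0, 0], "yaw": 0, "grip": 0}]}}

```text
time_s: 6.35
eef_pos: [0.4848, 0.1609, 0.1599]
tool_rot: [[-0.39, 0.921, -0.018], [0.921, 0.39, -0.019], [-0.011, -0.024, -1.0]]
force: [0.5, -0.2, -0.9]
width: -0.002
```

```bash
python3 - <<'E'
from h import *
o=get_obs();print(o["eef_pos"],o["force"],o["time_s"])
for n in("top","scene"):
    f=grab_frame(n);save(f,n+"5")
    hsv=cv2.cvtColor(f["image"],cv2.COLOR_RGB2HSV)
    m=cv2.inRange(hsv,(8,150,90),(22,255,255));k,l,s,c=cv2.connectedComponentsWithStats(m)
    for i in range(1,k):
        if s[i,4]>30:print(n,s[i],c[i],cast(f,[c[i]],.07)[0])
b=cv2.resize(cv2.imread('pics/scene5.png')[180:280,270:400],(650,500));cv2.imwrite('pics/s5c.png',b)
E
```

```text
[0.48482172 0.16088522 0.1599265 ] [ 0.46923525 -0.19382997 -0.85394844] 6.35
scene [314 201  13  10  60] [320.23333333 205.35      ] [0.58185112 0.19782301 0.07      ]
```

View pics/s5c.png

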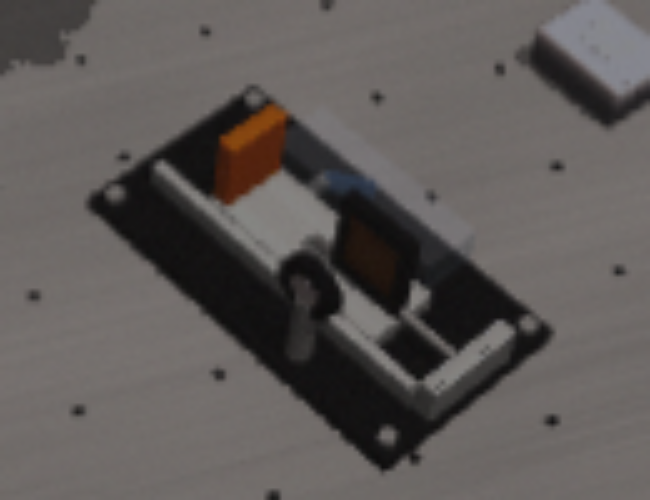

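View pics/top5.png

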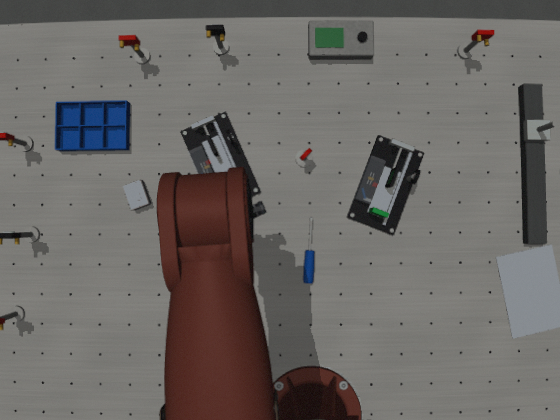

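The amber tab's centroid moved from (315,201) to (320,205) in the scene view, which is about 19 mm of travel, so the slide is latched at mid. The box (136,195), lens mount (305,157), driver (309,265) and green tab (379,213) are where they were.

```bash
python3 -c "
from bench import *
print(sign_off())"
```

```text
the job is handed in; nothing more can be done
None
```

The amber filter is in the beam line. I pushed the orange tab to the end stop with closed fingertips, backed straight off, and the slide sprang back to its mid position.

- **End stop:** The camera showed about 39 mm of travel. The push force rose to about 28 N with no further movement; with the upward friction included, the highest wrist-force reading was about 36 N. That is below the 50 N ramming limit.
- **Latched position:** After release the slide measured about 19 mm of travel (nominal 20 mm), with the frame beside the iris. The robot was clear of it and reading about 1 N. The arm hid the orange tab from the top camera in that last look, so this figure comes from the scene camera alone.
- **Other items:** The green slide, lens mount, driver and box looked unmoved in the final top picture; I compared them by eye and did not measure them.
- **Wrong height on first touch:** My first approach touched the tab lightly near its top edge, at about 2–3 N, because the tool had not gone down as far as I asked. I backed off, lowered and centred it, then made the full push.

The job was handed in at about 6.5 s of the 40 s allowed.

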